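# Zero the press-force dial and put its guard cover on

### The arm

A 6-joint arm with a two-finger parallel gripper is mounted at the origin on the work surface. World frame = base frame: x ahead of the robot, y to its left, z up, the work surface at z = 0. Lengths are in mm, angles in rad, forces in N, time in s.
With the tool pointing down it reaches from about 250 to 800 mm from the base axis. Payload 3.9 kg.
Tool frame: the origin (TCP) lies at the very end of the fingers, on their centre line; the grasp point (between the pads) lies 19 mm behind it; z points along the fingers, y is the line along which they close (so a half turn about z gives the same grasp; the last joint's range is limited). The gripper opens to 85 mm and grips with 20 to 120 N. Pads are 22 mm wide; open, the fingers measure 114 mm over their backs; the gripper's body (76 mm by 85 mm) begins 54 mm behind the grasp point. The pads swing forward as they close: fully open they stand 13 mm farther back than shut.
Start: joints at [-1.134, 0.26, -0.138, 1.173, 0, 1.571], TCP at [222.091, -475.7, 231.304] pointing down, gripper open.
Joint ranges: [-2.78, 2.78], [-0.83, 1.72], [-1.28, 1.37], [-1.9, 2.12], [-1.57, 1.48], [-3.14, 3.14]. Speed limits (rad/s): [2.57, 2.57, 3.14, 3.14, 3.14, 3.14].

### API

Orientations are given as a unit quaternion [x, y, z, w].
In Python, from rig import r, optics, nets gives the robot as it stands.
- The arm moves only by the tool carry_out, never from a script. Its argument "deltas" is a list of rows, each a list of 3 entries, a list of its own where there are three numbers: the turn, a rotation vector about the tool's x, y, z in degrees, then the shift along the tool's x, y, z in m, then the finger opening in m, from 0 to 0.0854. In form: [[[wx, wy, wz], [tx, ty, tz], grip], ...]. A call has 1 to 20 rows; each row is the pose to reach, as a shift and turn from the pose commanded when the call began, along the tool's axes at that moment; what a row does not reach only later rows make up. A row lasts 1/12 s, in which the tool goes at most 41.7 mm and 7.16 degrees, less where a joint would pass 70% of its speed; a pose out of reach is approached as far as the arm can. A call with a gripper value outside its range is refused whole. The fingers move at their own pace and stop on an object; "squeeze" is the grip in N (left out, the last holds). Time passes only in rows, so rows that repeat a pose let the fingers close. It gives the time, the measured TCP pose, the force, the opening and the grip force at its end, in the units of the state.
- r.sense(): the state, without advancing time (a new reading comes with each control period).
- optics.snapshot(name): name is "side" or "top"; returns (picture, depth): 384x512x3 uint8, red, green, blue; 384x512 float32, mm along the optical axis (not along the pixel's ray), 0 where there is no reading.
- optics.calibration(name): a dict with "fx", "fy", "cx", "cy" (pixels), "xyz" and "orientation" of the camera in the world. Camera axes: x right, y down, z forward; pixel columns grow to the right and rows downward; lengths in mm; the calibration is good to about 2 mm. A picture is of the moment at which its call begins. calibration takes no time and is no camera call.
- r.hand_in(): hands the job in; it is judged then, once.
Trained networks look in the newest picture that a camera, given by its name, has taken for a name from the list of things; names that differ only in an ending like _2 or _b are one class to them, and where a whole thing is asked for, a point or a joint stands for the part that bears it (a point fixed in the world has none). Each returns a list of dicts, best first, with "confidence" (0 to 1); they miss things now and then, are a little off and sometimes report something else, mostly with a low value. They report only what shows in the picture. A call takes as long as a camera call.
- nets.silhouettes(camera, name): "mask" (384x512 bool, what is visible of it) and "box" ([left, top, right, bottom] in pixels, round what is visible of it).
The state is a dict: "clock": time; "q": joint angles; "dq": joint speeds; "joint_efforts": joint torques, N m; "tcp_pos": TCP position; "eef_rot": TCP orientation; "force": force on the tool from outside, world axes, zero at the start; "torque": the same for the moment, N m; "grip_width": finger opening in mm; "finger_force": force on a finger pad.
Only numpy, scipy, OpenCV 4.12 (cv2) and the standard library are available. Lean on these libraries where they do the work, as an engineer would, in place of code of your own. Each camera call takes 0.05 s, during which the arm holds its last target. There are 200 camera calls.

### The job

Shut the orange press jig down for the shift: turn the round black knob back, clockwise seen from above, until its red pointer stands on the green zero mark. Only then pick up the yellow guard cover and set it gently over the dial so that it sits down level on its seat all round, leaving the pointer at zero, and let go. Keep clear of the jig's press frame, and leave the red tote, the white bottle, the spray can and the green block where they are.

Things in the scene. Friction and masses are not known exactly. Their poses are not given: they have to be found in the camera images.
- jig: orange press jig, fixed to the bench: base block 170 (x) x 270 (y) x 50 high; origin at the centre of its underside. The round dial's axis is at (0, -55) mm in this frame. A low black board nest (top 66 above the bench) lies under the press at y = +75 to +130 mm.
- press: orange press frame fixed on the jig, to be kept clear of. Origin at its column's foot, at (20, 46, 50) mm in the jig's frame, axes as the jig's. Column 60 (x) x 32 (y) x 250 high; at its top an arm reaches to y = +83 mm (this frame) with a cylinder and ram below it. The column's face is 85 mm from the dial's axis.
- force_knob (a joint): angle of the knob (rad): 0 when the pointer stands on the zero mark, growing counter-clockwise seen from above; stops at -0.7 and 3.0. It is stiff enough to stay where it is left.
- knob_grip (a point): on the axis of the black round knob, 99 mm above the bench, at a height to grip. The knob is 50 in diameter, with straight sides from 71 to 115 mm above the bench. It is held by its sides from above, at any yaw.
- pointer_tip (a point): tip of the red pointer, which turns with the knob, 52 mm from its axis, 74 mm above the bench.
- zero_mark (a point): green zero mark on the white dial face, 52 mm from the axis, on the jig's -x side, 74 mm above the bench.
- dial_seat (a point): centre of the top of the aluminium seat disc (152 in diameter), on the dial's axis, 58 above the bench: the cover's origin belongs here. On the disc stands a dark drum 120 in diameter, 12 high, with the white dial face on top (70.5 above the bench); the cover's skirt goes outside this drum with 4 mm of play all round.
- cover: yellow guard cover, loose, an upside-down round pan: 136 in diameter, 68 high, open below, wall 3.5, inside 64 deep. Origin at the centre of its lower rim, z up. In the middle of its top stands a black round grip 28 in diameter, 40 high (68 to 108 mm above the origin). About 0.25 kg.
- tote: bystander: open red tote of circuit boards 150 x 120 x 60 high; origin under its centre.
- bottle: bystander: white bottle with blue label and red cap, 60 in diameter, 150 high; origin under its centre.
- block: bystander: green block 50 (x) x 130 (y) x 50 high; origin under its centre.
- can: bystander: light metal spray can with a broad yellow label, 56 in diameter, 140 high; origin under its centre. It stands on the bench just in front of the jig.

How it is judged (in metres and radians):
On the way:
1. the pointer stands on the zero mark while the cover is still off the dial (value of joint force_knob between -0.07 and 0.07 rad and horizontal distance between cover and dial_seat above 0.14 m), for 0.3 s.
At the end, for the whole second after the job is handed in: the pointer is within 0.07 rad (4 degrees) of the zero mark, and the cover stands over the dial, at rest: its rim within 3 mm of the seat's height, within 7 mm of the dial's axis and level within 0.04 rad (value of joint force_knob between -0.07 and 0.07 rad and horizontal distance between cover and dial_seat below 0.007 m and z of cover in the frame of dial_seat between -0.003 and 0.003 m and angle between cover's own z axis and vertical below 0.04 rad and linear speed of cover below 0.02 m/s); the robot touches nothing.
It fails at once if the red tote or the green block is moved more than 20 mm (distance of any of tote, block from where it was at the start of the episode above 0.02 m).
It fails at once if the bottle is moved more than 20 mm or tipped (distance of bottle from where it was at the start of the episode above 0.02 m or angle between bottle's own z axis and vertical above 0.3 rad).
It fails at once if the spray can is moved more than 20 mm or tipped (distance of can from where it was at the start of the episode above 0.02 m or angle between can's own z axis and vertical above 0.3 rad).
It fails at once if the press frame is struck (more than 8 N) (contact force between press and anything else above 8 N).
It fails at once if the cover is dropped or forced onto the jig (more than 40 N) (contact force between cover and jig above 40 N).
It also fails if it takes over 67 s, if anything falls off the work surface, if the arm or the gripper's body presses on something with over 40 N, if the wrist force passes 120 N, or if a joint passes its speed limit or range.

## Working session

There is one attempt and no reset: what is moved stays moved. The work goes in short steps, Python scripts to look and compute and a tool call to move; the robot and the scene stay as the last step left them, time stands still between calls to the robot, and variables do not carry over. Pictures are saved under pics/ and viewed, at most 10 in all, crops included, and the job is handed in when it is done.

Besides the shell and the picture viewer there is one more tool, called after ">>>" by a JSON object that holds its "method" and its "body", one argument or row to a line. carry_out: Moves the arm, as the interface text tells. Its arguments: {"type":"object","properties":{"deltas":{"type":"array","items":{"type":"array"}},"squeeze":{"type":"number"}},"required":["deltas"]}

```bash
mkdir -p pics; cat > h.py <<'E'
import numpy as np, cv2
from scipy.spatial.transform import Rotation as R
from rig import r, optics, nets
def cloud(name):
    p,d=optics.snapshot(name); c=optics.calibration(name)
    v,u=np.mgrid[:384,:512]
    X=np.stack([(u-c["cx"])/c["fx"]*d,(v-c["cy"])/c["fy"]*d,d],-1)
    W=X@R.from_quat(c["orientation"]).as_matrix().T+np.array(c["xyz"])
    W[d==0]=np.nan
    return p,W
E
python3 - <<'E'
from h import *
s=r.sense(); print(s["clock"],s["tcp_pos"],s["eef_rot"])
ps=[]
for n in("side","top"):
    p,W=cloud(n); np.save(n+".npy",W); cv2.imwrite(f"pics/{n}0.png",p[...,::-1])
    print(n,optics.calibration(n))
    for k in("jig","press","cover","tote","bottle","block","can","force_knob","pointer_tip"):
        for m in nets.silhouettes(n,k)[:1]:
            q=W[m["mask"]]; q=q[~np.isnan(q[:,0])]
            print(k,round(m["confidence"],2),m["box"],np.percentile(q,[2,50,98],axis=0).round().tolist() if len(q) else None)
E
```

```text
0.0 [ 221.79314887 -475.07918275  230.46646399] [ 9.76252237e-01  2.16634701e-01 -2.03040956e-04 -9.67180655e-04]
side {'fx': 432.2968311983082, 'fy': 432.2968311983082, 'cx': 252.478960429056, 'cy': 187.62329099361645, 'xyz': array([506.03857315, 788.31876143, 708.01757305]), 'orientation': array([-0.02862101,  0.90150296, -0.43181151,  0.00347479])}
jig 0.58 [154.1, 102.2, 266.7, 263.1] [[533.0, -51.0, 11.0], [639.0, 105.0, 73.0], [726.0, 170.0, 310.0]]
press 0.74 [153.2, 104.6, 217.8, 214.3] [[622.0, -42.0, 4.0], [656.0, 110.0, 241.0], [714.0, 140.0, 326.0]]
cover 0.92 [277.5, 109.2, 319.6, 155.7] [[360.0, -369.0, 5.0], [422.0, -278.0, 66.0], [480.0, -249.0, 107.0]]
tote 0.58 [250.3, 281.7, 342.5, 362.7] [[373.0, 258.0, 2.0], [448.0, 329.0, 39.0], [523.0, 391.0, 62.0]]
bottle 0.81 [250.2, 86.6, 272.9, 140.8] [[497.0, -512.0, 2.0], [525.0, -343.0, 74.0], [554.0, -332.0, 151.0]]
block 0.8 [194.7, 283.6, 222.2, 364.2] [[566.0, 275.0, 6.0], [595.0, 357.0, 51.0], [626.0, 401.0, 53.0]]
can 0.62 [256.4, 178.5, 280.3, 241.7] [[468.0, 59.0, 10.0], [494.0, 98.0, 95.0], [520.0, 105.0, 142.0]
[... 644 characters left out ...]
.0, 80.0, 299.0], [705.0, 131.0, 330.0]]
cover 0.79 [339.3, 208.6, 390.6, 256.5] [[359.0, -376.0, 13.0], [419.0, -311.0, 69.0], [479.0, -254.0, 109.0]]
bottle 0.61 [368.6, 183.5, 399.4, 210.0] [[497.0, -419.0, -1.0], [525.0, -355.0, 99.0], [563.0, -336.0, 153.0]]
block 0.84 [121.2, 157.0, 170.4, 176.9] [[564.0, 266.0, 2.0], [595.0, 330.0, 50.0], [628.0, 394.0, 56.0]]
can 0.59 [220.5, 192.0, 244.4, 213.6] [[468.0, 48.0, 82.0], [492.0, 73.0, 140.0], [517.0, 98.0, 147.0]]
force_knob 0.76 [259.8, 161.8, 278.3, 177.8] [[567.0, -56.0, 72.0], [589.0, -29.0, 116.0], [614.0, -5.0, 121.0]]
pointer_tip 0.73 [258.7, 158.2, 281.6, 179.1] [[567.0, -60.0, 79.0], [589.0, -30.0, 116.0], [614.0, -8.0, 121.0]]
```

```bash
python3 - <<'E'
import cv2,numpy as np
t=cv2.imread("pics/top0.png");s=cv2.imread("pics/side0.png")
a=cv2.resize(t[100:270,190:400],(640,518),interpolation=cv2.INTER_CUBIC)
cv2.imwrite("pics/topc.png",a)
cv2.imwrite("pics/sidec.png",cv2.resize(s[80:280,140:340],(600,600),interpolation=cv2.INTER_CUBIC))
W=np.load("top.npy"); hsv=cv2.cvtColor(t,cv2.COLOR_BGR2HSV); 
def fit(m,n):
    q=W[m&~np.isnan(W[...,0])]; print(n,len(q),np.median(q,0).round(1)); return q
z=W[...,2];near=(np.hypot(W[...,0]-589,W[...,1]+30)<85)
# grip tops
q=fit((np.hypot(W[...,0]-419,W[...,1]+311)<60)&(z>95),"grip"); 
q=fit((np.hypot(W[...,0]-419,W[...,1]+311)<90)&(abs(z-68)<6),"covertop"); print(cv2.minEnclosingCircle(q[:,:2].astype(np.float32)))
q=fit((np.hypot(W[...,0]-589,W[...,1]+30)<40)&(z>108),"knob");print(cv2.minEnclosingCircle(q[:,:2].astype(np.float32)))
H,S,V=hsv[...,0].astype(int),hsv[...,1],hsv[...,2]
g=fit(near&(H>40)&(H<85)&(S>90)&(V>60),"green")
rd=fit(near&((H<5)|(H>172))&(S>120)&(V>60),"red"); print(rd.round())
q=fit((abs(z-50)<5)&(H>5)&(H<18)&(S>120)&(abs(W[...,0]-600)<160)&(abs(W[...,1])<200),"base"); print(cv2.minAreaRect(q[:,:2].astype(np.float32)))
q=fit(near&(z<76)&(z>66)&(S<60)&(V>150),"dial"); print(cv2.minEnclosingCircle(q[:,:2].astype(np.float32)))
E
```

```text
grip 86 [ 419.8 -317.2  108.6]
covertop 1470 [ 419.7 -316.5   68.8]
((418.7998046875, -319.023193359375), 66.73502349853516)
knob 250 [591.2 -28.  116.1]
((591.1403198242188, -28.18828582763672), 25.641061782836914)
green 21 [549.1 -96.5   3.4]
red 15 [588.  -49.9 111.8]
[[591. -36. 119.]
 [591. -39. 120.]
 [592. -42. 116.]
 [592. -44. 117.]
 [592. -47. 112.]
 [589. -44. 118.]
 [589. -47. 115.]
 [586. -50. 122.]
 [587. -55.  82.]
 [587. -58.  85.]
 [588. -61.  72.]
 [587. -64.  79.]
 [588. -67.  78.]
 [585. -72.  79.]
 [585. -75.  77.]]
base 1498 [597.2  44.7  50.3]
((615.3283081054688, 21.531494140625), (268.71844482421875, 169.8791961669922), 64.31473541259766)
dial 940 [591.4 -28.   71.2]
((592.9172973632812, -27.62470245361328), 70.4874038696289)
```

View pics/topc.png

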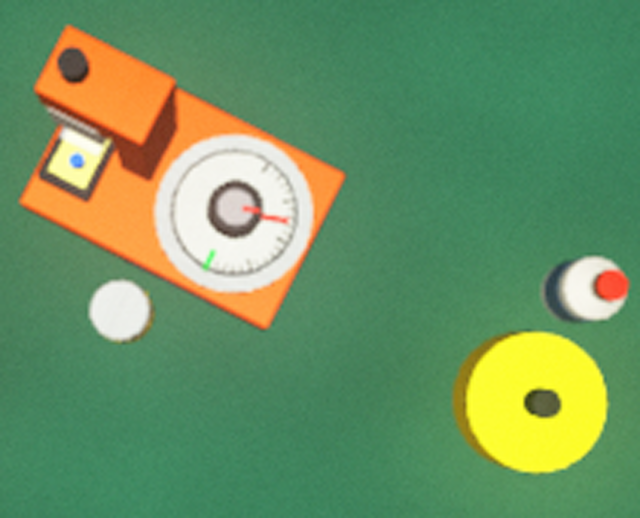

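View pics/sidec.png

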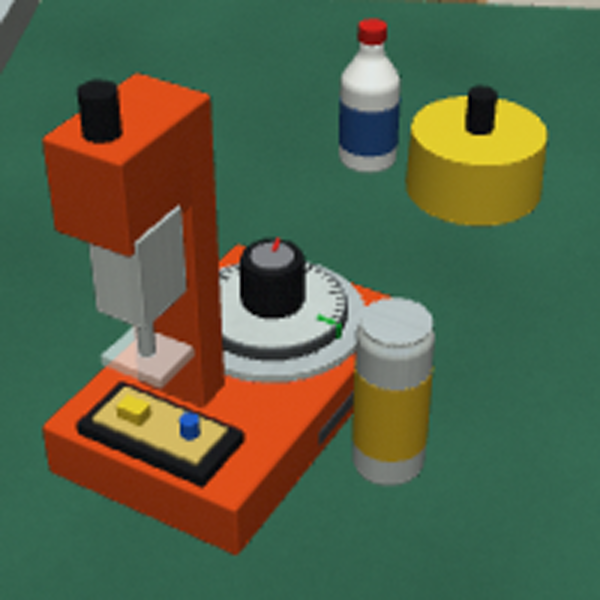

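```bash
cat >> h.py <<'E'
import json,os
def load():
    c=json.load(open("cmd.json")); return np.array(c[0]),R.from_quat(c[1])
def done(turn,shift):  # record last row commanded
    p,o=load(); p=p+o.apply(np.array(shift)*1000); o=o*R.from_rotvec(turn,degrees=True)
    json.dump([p.tolist(),o.as_quat().tolist()],open("cmd.json","w")); return p,o
def plan(xyz,yaw):  # yaw deg of tool x, tool down
    p,o=load(); T=R.from_euler("z",yaw,degrees=True)*R.from_euler("x",180,degrees=True)
    print("turn",(o.inv()*T).as_rotvec(degrees=True).round(2),"shift",(o.inv().apply(np.array(xyz)-p)/1000).round(4))
if not os.path.exists("cmd.json"):
    s=r.sense(); yaw=np.pi/2-1.134
    json.dump([[222.091,-475.7,231.304],(R.from_euler("z",yaw)*R.from_euler("x",np.pi)).as_quat().tolist()],open("cmd.json","w"))
E
python3 - <<'E'
from h import *
print(load()[1].as_quat(), load()[1].as_matrix().round(3).tolist())
plan([591.3,-28.1,200],145)
E
```

```text
[9.76245765e-01 2.16666116e-01 1.32669732e-17 5.97778126e-17] [[0.906, 0.423, 0.0], [0.423, -0.906, -0.0], [0.0, 0.0, -1.0]]
turn [   0.      0.   -119.97] shift [ 0.5239 -0.2494  0.0313]
```

>>> {"method": "carry_out", "body": {
  "deltas": [
    [[0, 0, -60], [0.26, -0.125, 0], 0.075],
    [[0, 0, -60], [0.26, -0.125, 0], 0.075],
    [[0, 0, -60], [0.26, -0.125, 0], 0.075],
    [[0, 0, -60], [0.26, -0.125, 0], 0.075],
    [[0, 0, -60], [0.26, -0.125, 0], 0.075],
    [[0, 0, -60], [0.26, -0.125, 0], 0.075],
    [[0, 0, -60], [0.26, -0.125, 0], 0.075],
    [[0, 0, -120], [0.524, -0.2495, 0.031], 0.075],
    [[0, 0, -120], [0.524, -0.2495, 0.031], 0.075],
    [[0, 0, -120], [0.524, -0.2495, 0.031], 0.075],
    [[0, 0, -120], [0.524, -0.2495, 0.031], 0.075],
    [[0, 0, -120], [0.524, -0.2495, 0.031], 0.075],
    [[0, 0, -120], [0.524, -0.2495, 0.031], 0.075],
    [[0, 0, -120], [0.524, -0.2495, 0.031], 0.075],
    [[0, 0, -120], [0.524, -0.2495, 0.031], 0.075],
    [[0, 0, -120], [0.524, -0.2495, 0.031], 0.075],
    [[0, 0, -120], [0.524, -0.2495, 0.031], 0.075],
    [[0, 0, -120], [0.524, -0.2495, 0.031], 0.075],
    [[0, 0, -120], [0.524, -0.2495, 0.031], 0.075],
    [[0, 0, -120], [0.524, -0.2495, 0.031], 0.075]
  ]
}}

```text
clock: 2.67
tcp_pos: [591.3, -28.1, 200.4]
eef_rot: [0.302, 0.953, 0.0, 0.0]
force: [0.2, -0.1, 0.0]
grip_width: 75.2
finger_force: 0.0
```

```bash
python3 - <<'E'
from h import *
done([0,0,-120],[0.524,-0.2495,0.031]); print(load()[0], r.sense()["q"])
E
```

```text
[591.34530301 -27.9528507  200.304     ] [-4.75118022e-02  3.88341843e-01 -3.03284541e-02  1.15210598e+00
  1.03463842e-05  5.65204445e-01]
```

>>> {"method": "carry_out", "body": {
  "deltas": [
    [[0, 0, 0], [0, 0, 0.025], 0.075],
    [[0, 0, 0], [0, 0, 0.05], 0.075],
    [[0, 0, 0], [0, 0, 0.075], 0.075],
    [[0, 0, 0], [0, 0, 0.095], 0.075],
    [[0, 0, 0], [0, 0, 0.108], 0.075],
    [[0, 0, 0], [0, 0, 0.118], 0.075],
    [[0, 0, 0], [0, 0, 0.118], 0.075],
    [[0, 0, 0], [0, 0, 0.118], 0.045],
    [[0, 0, 0], [0, 0, 0.118], 0.045],
    [[0, 0, 0], [0, 0, 0.118], 0.045],
    [[0, 0, 0], [0, 0, 0.118], 0.045],
    [[0, 0, 0], [0, 0, 0.118], 0.045],
    [[0, 0, 0], [0, 0, 0.118], 0.045]
  ],
  "squeeze": 50
}}

```text
clock: 3.75
tcp_pos: [592.8, -27.5, 84.0]
eef_rot: [0.3, 0.954, 0.001, 0.002]
force: [0.3, 2.8, 6.3]
grip_width: 48.5
finger_force: 52.3
```

>>> {"method": "carry_out", "body": {
  "deltas": [
    [[0, 0, 6], [0, 0, 0.0], 0.045],
    [[0, 0, 12], [0, 0, 0.0], 0.045],
    [[0, 0, 18], [0, 0, 0.0], 0.045],
    [[0, 0, 24], [0, 0, 0.0], 0.045],
    [[0, 0, 30], [0, 0, 0.0], 0.045],
    [[0, 0, 36], [0, 0, 0.0], 0.045],
    [[0, 0, 42], [0, 0, 0.0], 0.045],
    [[0, 0, 48], [0, 0, 0.0], 0.045],
    [[0, 0, 54], [0, 0, 0.0], 0.045],
    [[0, 0, 60], [0, 0, 0.0], 0.045],
    [[0, 0, 66], [0, 0, 0.0], 0.045],
    [[0, 0, 72], [0, 0, 0.0], 0.045],
    [[0, 0, 78], [0, 0, 0.0], 0.045],
    [[0, 0, 84], [0, 0, 0.0], 0.045],
    [[0, 0, 90], [0, 0, 0.0], 0.045],
    [[0, 0, 96], [0, 0, 0.0], 0.045],
    [[0, 0, 102], [0, 0, 0.0], 0.045],
    [[0, 0, 107], [0, 0, 0.0], 0.045],
    [[0, 0, 109], [0, 0, 0.0], 0.045],
    [[0, 0, 109], [0, 0, 0.0], 0.045]
  ]
}}

```text
clock: 5.42
tcp_pos: [591.1, -27.5, 84.0]
eef_rot: [0.951, 0.309, 0.0, -0.0]
force: [-3.4, 2.8, 9.6]
grip_width: 48.7
finger_force: 52.8
```

>>> {"method": "carry_out", "body": {
  "deltas": [
    [[0, 0, 0], [0, 0, 0.0], 0.075],
    [[0, 0, 0], [0, 0, 0.0], 0.075],
    [[0, 0, 0], [0, 0, 0.0], 0.075],
    [[0, 0, 0], [0, 0, 0.0], 0.075],
    [[0, 0, 0], [0, 0, -0.02], 0.075],
    [[0, 0, 0], [0, 0, -0.05], 0.075],
    [[0, 0, 0], [0, 0, -0.08], 0.075],
    [[0, 0, 0], [0, 0, -0.12], 0.075],
    [[0, 0, 0], [0, 0, -0.14], 0.075],
    [[0, 0, 0], [0, 0, -0.14], 0.075]
  ]
}}

```text
clock: 6.25
tcp_pos: [594.8, -28.3, 228.1]
eef_rot: [0.951, 0.309, 0.005, 0.002]
force: [0.4, 0.4, -0.0]
grip_width: 74.9
finger_force: 0.0
```

```bash
python3 - <<'E'
from h import *
done([0,0,0],[0,0,0.118]);done([0,0,109],[0,0,0]);done([0,0,0],[0,0,-0.14]); print(load()[0])
plan([419.5,-317.3,220],36)
t=cv2.imread("pics/top0.png")
for n in("top","side"):
    W=np.load(n+".npy");z=W[...,2];rr=np.hypot(W[...,0]-419,W[...,1]+318)
    for a,b,nm in((78,105,"gripside"),(10,62,"wall"),(66,72,"top")):
        q=W[(rr<95)&(z>a)&(z<b)]
        if len(q)>5:
            A=np.c_[2*q[:,:2],np.ones(len(q))]; s=np.linalg.lstsq(A,(q[:,:2]**2).sum(1),rcond=None)[0]
            print(n,nm,len(q),s[:2].round(1),np.sqrt(s[2]+s[0]**2+s[1]**2).round(1),"mean",q.mean(0).round(1), cv2.minEnclosingCircle(q[:,:2].astype(np.float32)))
E
```

```text
[591.34530301 -27.9528507  222.304     ]
turn [-0.    0.    0.03] shift [-0.3092  0.1329  0.0023]
top gripside 61 [ 459.1 -329. ] 50.0 mean [ 463.2 -334.3   92.6] ((442.73272705078125, -317.70562744140625), 75.37464904785156)
top wall 212 [ 423.2 -325.9] 72.0 mean [ 434.1 -282.5   38.6] ((420.0804443359375, -320.9038391113281), 92.35739135742188)
top top 1104 [ 419.2 -318.9] 47.8 mean [ 418.6 -318.    69. ] ((429.2010498046875, -323.80303955078125), 77.58895111083984)
side gripside 124 [ 453.2 -342.6] 51.4 mean [ 448.9 -321.5   91.5] ((455.83013916015625, -333.69482421875), 55.55337142944336)
side wall 782 [ 420.3 -332.7] 80.2 mean [ 430.7 -272.    36. ] ((432.59393310546875, -317.686279296875), 81.61959838867188)
side top 722 [ 420.9 -314.9] 49.5 mean [ 420.2 -307.9   69.2] ((433.46142578125, -317.7741394042969), 79.98444366455078)
```

>>> {"method": "carry_out", "body": {
  "deltas": [
    [[0, 0, 0], [-0.03, 0.013, 0], 0.075],
    [[0, 0, 0], [-0.06, 0.026, 0], 0.07],
    [[0, 0, 0], [-0.095, 0.04, 0], 0.07],
    [[0, 0, 0], [-0.13, 0.055, 0], 0.07],
    [[0, 0, 0], [-0.165, 0.07, 0], 0.07],
    [[0, 0, 0], [-0.2, 0.085, 0], 0.07],
    [[0, 0, 0], [-0.235, 0.1, 0], 0.07],
    [[0, 0, 0], [-0.27, 0.115, 0], 0.07],
    [[0, 0, 0], [-0.31, 0.133, 0], 0.07],
    [[0, 0, 0], [-0.31, 0.133, 0], 0.07],
    [[0, 0, 0], [-0.31, 0.133, 0], 0.07],
    [[0, 0, 0], [-0.31, 0.133, 0], 0.07]
  ]
}}

```text
clock: 7.25
tcp_pos: [418.5, -317.6, 221.5]
eef_rot: [0.951, 0.309, -0.0, -0.001]
force: [0.1, 0.4, -0.1]
grip_width: 69.7
finger_force: 0.0
```

```bash
python3 - <<'E'
from h import *
done([0,0,0],[-0.31,0.133,0]); print(load()[0])
s=r.sense();print(s["tcp_pos"],s["q"])
p,W=cloud("top"); p2,W2=cloud("side"); np.save("top1.npy",W)
cv2.imwrite("pics/top1.png",p[...,::-1])
c=optics.calibration("top")
def toray(u,v,z):
    d=R.from_quat(c["orientation"]).apply([(u-c["cx"])/c["fx"],(v-c["cy"])/c["fy"],1]); o=np.array(c["xyz"]); return o+d*(z-o[2])/d[2]
hsv=cv2.cvtColor(p,cv2.COLOR_RGB2HSV).astype(int);H,S,V=hsv[...,0],hsv[...,1],hsv[...,2]
z=W[...,2];rr=np.hypot(W[...,0]-591.3,W[...,1]+28)
v,u=np.mgrid[:384,:512]
for nm,m in(("red",((H<8)|(H>170))&(S>90)),("green",(H>45)&(H<75)&(S>60))):
    m=m&(rr<62)&(z>60)
    P=np.array([toray(a,b,74) for a,b in zip(u[m],v[m])]); 
    d=P[:,:2]-[591.3,-28.0]; 
    for k in range(len(d)): print(nm,u[m][k],v[m][k],np.hypot(*d[k]).round(0),np.degrees(np.arctan2(d[k,1],d[k,0])).round(1),S[m][k])
a=np.hstack([cv2.resize(p[145:195,245:295],(400,400),interpolation=cv2.INTER_CUBIC),cv2.resize(p2[150:200,200:250],(400,400),interpolation=cv2.INTER_CUBIC)])
cv2.imwrite("pics/c1.png",a[...,::-1])
E
```

```text
[ 418.85996897 -317.84560594  222.304     ]
[ 418.46789406 -317.62074421  221.51038666] [-6.49584477e-01  2.66054296e-01 -1.55592594e-01  1.15059616e+00
  5.61969592e-04  1.86434948e+00]
red 265 170 5.0 108.9 118
red 265 171 6.0 134.4 137
red 264 172 11.0 135.3 126
red 265 172 9.0 148.6 100
red 263 173 15.0 135.6 161
red 264 173 13.0 144.8 161
red 265 173 11.0 156.7 96
red 263 174 17.0 142.8 149
red 264 174 15.0 151.3 152
red 264 175 18.0 156.0 92
red 262 176 23.0 146.1 147
red 262 177 26.0 149.9 154
red 261 178 30.0 148.1 109
red 262 178 28.0 153.0 131
red 261 179 32.0 150.9 137
red 260 180 36.0 149.3 140
red 260 181 38.0 151.6 155
red 259 182 42.0 150.2 160
red 258 183 46.0 149.0 108
red 258 184 49.0 150.8 159
green 257 186 55.0 151.3 99
green 258 186 54.0 153.9 110
green 256 187 59.0 150.3 84
green 257 187 58.0 152.7 151
green 258 187 56.0 155.3 89
green 257 188 60.0 154.0 85
```

View pics/c1.png

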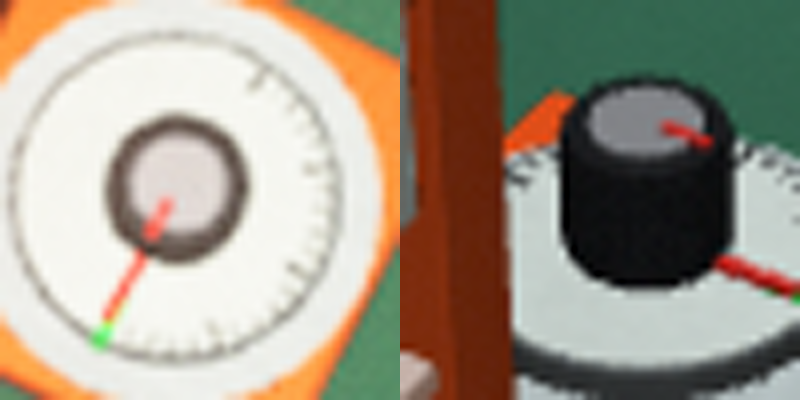

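```bash
cat > pol.py <<'E'
from h import *
c=optics.calibration("top"); M=R.from_quat(c["orientation"]).as_matrix()
def prof(img,kind):  # BGR float
    out=[]
    for rad in range(32,57,3):
        th=np.radians(np.arange(130,180,0.5))
        P=np.stack([591.3+rad*np.cos(th),-28+rad*np.sin(th),0*th+74],-1)
        X=(P-c["xyz"])@M
        mp=np.stack([X[:,0]/X[:,2]*c["fx"]+c["cx"],X[:,1]/X[:,2]*c["fy"]+c["cy"]],-1).astype(np.float32)[None]
        v=cv2.remap(img.astype(np.float32),mp[...,0],mp[...,1],cv2.INTER_LINEAR)[0]
        w=v[:,2]-v[:,1] if kind=="r" else v[:,1]-np.maximum(v[:,2],v[:,0])
        w=np.clip(w-np.median(w)-20,0,None); out.append((rad,round(float((w*np.degrees(th)).sum()/max(w.sum(),1)),1),int(w.sum())))
    print(kind,out)
E
python3 - <<'E'
from pol import *
prof(cv2.imread("pics/top0.png"),"g"); prof(cv2.imread("pics/top1.png"),"r"); prof(cv2.imread("pics/top1.png"),"g")
E
```

```text
g [(32, 0.0, 0), (35, 0.0, 0), (38, 0.0, 0), (41, 151.9, 560), (44, 152.3, 1157), (47, 152.6, 1051), (50, 152.6, 991), (53, 152.8, 898), (56, 152.9, 1032)]
r [(32, 150.8, 1277), (35, 150.4, 1189), (38, 150.9, 1255), (41, 150.5, 998), (44, 150.5, 851), (47, 150.3, 765), (50, 150.1, 205), (53, 0.0, 0), (56, 0.0, 0)]
g [(32, 0.0, 0), (35, 0.0, 0), (38, 0.0, 0), (41, 0.0, 0), (44, 0.0, 0), (47, 0.0, 0), (50, 0.0, 0), (53, 153.4, 532), (56, 152.9, 1009)]
```

>>> {"method": "carry_out", "body": {
  "deltas": [
    [[0, 0, 0], [0.03, -0.013, 0], 0.075],
    [[0, 0, 0], [0.06, -0.026, 0], 0.075],
    [[0, 0, 0], [0.095, -0.04, 0], 0.075],
    [[0, 0, 0], [0.13, -0.055, 0], 0.075],
    [[0, 0, 0], [0.165, -0.07, 0], 0.075],
    [[0, 0, 0], [0.2, -0.085, 0], 0.075],
    [[0, 0, 0], [0.235, -0.1, 0], 0.075],
    [[0, 0, 0], [0.27, -0.115, 0], 0.075],
    [[0, 0, 0], [0.295, -0.127, 0], 0.075],
    [[0, 0, 0], [0.31, -0.133, 0], 0.075],
    [[0, 0, 0], [0.31, -0.133, 0], 0.075],
    [[0, 0, 0], [0.31, -0.133, 0.03], 0.075],
    [[0, 0, 0], [0.31, -0.133, 0.06], 0.075],
    [[0, 0, 0], [0.31, -0.133, 0.09], 0.075],
    [[0, 0, 0], [0.31, -0.133, 0.12], 0.075],
    [[0, 0, 0], [0.31, -0.133, 0.14], 0.075],
    [[0, 0, 0], [0.31, -0.133, 0.14], 0.075],
    [[0, 0, 0], [0.31, -0.133, 0.14], 0.075]
  ]
}}

```text
clock: 8.85
tcp_pos: [589.7, -28.4, 81.5]
eef_rot: [0.951, 0.309, -0.002, -0.0]
force: [0.2, 0.6, 0.5]
grip_width: 75.1
finger_force: 0.0
```

>>> {"method": "carry_out", "body": {
  "deltas": [
    [[0, 0, 0], [0, 0, 0], 0.045],
    [[0, 0, 0], [0, 0, 0], 0.045],
    [[0, 0, 0], [0, 0, 0], 0.045],
    [[0, 0, 0], [0, 0, 0], 0.045],
    [[0, 0, 0], [0, 0, 0], 0.045],
    [[0, 0, -1], [0, 0, 0], 0.045],
    [[0, 0, -2], [0, 0, 0], 0.045],
    [[0, 0, -2], [0, 0, 0], 0.045],
    [[0, 0, -2], [0, 0, 0], 0.045],
    [[0, 0, -2], [0, 0, 0], 0.075],
    [[0, 0, -2], [0, 0, 0], 0.075],
    [[0, 0, -2], [0, 0, 0], 0.075],
    [[0, 0, -2], [0, 0, 0], 0.075],
    [[0, 0, -2], [0, 0, -0.02], 0.075],
    [[0, 0, -2], [0, 0, -0.05], 0.075],
    [[0, 0, -2], [0, 0, -0.08], 0.075],
    [[0, 0, -2], [0, 0, -0.12], 0.075],
    [[0, 0, -2], [0, 0, -0.14], 0.075],
    [[0, 0, -2], [0, 0, -0.14], 0.075]
  ]
}}

```text
clock: 10.43
tcp_pos: [594.9, -28.3, 228.3]
eef_rot: [0.945, 0.326, 0.005, 0.002]
force: [0.9, 0.4, 0.5]
grip_width: 74.9
finger_force: 0.0
```

>>> {"method": "carry_out", "body": {
  "deltas": [
    [[0, 0, 0], [-0.03, 0.013, 0], 0.075],
    [[0, 0, 0], [-0.06, 0.026, 0], 0.07],
    [[0, 0, 0], [-0.095, 0.04, 0], 0.07],
    [[0, 0, 0], [-0.13, 0.055, 0], 0.07],
    [[0, 0, 0], [-0.165, 0.07, 0], 0.07],
    [[0, 0, 0], [-0.2, 0.085, 0], 0.07],
    [[0, 0, 0], [-0.235, 0.1, 0], 0.07],
    [[0, 0, 0], [-0.27, 0.115, 0], 0.07],
    [[0, 0, 0], [-0.31, 0.133, 0], 0.07],
    [[0, 0, 0], [-0.31, 0.133, 0], 0.07],
    [[0, 0, 0], [-0.31, 0.133, 0], 0.07],
    [[0, 0, 0], [-0.31, 0.133, 0], 0.07]
  ]
}}

```text
clock: 11.43
tcp_pos: [428.8, -323.5, 221.6]
eef_rot: [0.946, 0.325, -0.0, -0.001]
force: [0.6, 0.2, 0.0]
grip_width: 69.9
finger_force: 0.0
```

```bash
python3 - <<'E'
from pol import *
done([0,0,0],[.31,-.133,.14]);done([0,0,-2],[0,0,-.14]);done([0,0,0],[-0.31,0.133,0]); print(load()[0])
p,W=cloud("top"); cv2.imwrite("pics/top2.png",p[...,::-1])
prof(p[...,::-1],"r"); prof(p[...,::-1],"g")
plan([419.3,-318,100],38)
E
```

```text
[ 429.08215363 -323.68866245  222.304     ]
r [(32, 152.2, 1409), (35, 152.9, 1210), (38, 152.7, 1136), (41, 153.3, 1059), (44, 153.2, 923), (47, 153.6, 869), (50, 154.9, 75), (53, 0.0, 0), (56, 0.0, 0)]
g [(32, 0.0, 0), (35, 0.0, 0), (38, 0.0, 0), (41, 0.0, 0), (44, 0.0, 0), (47, 0.0, 0), (50, 0.0, 0), (53, 152.9, 422), (56, 152.9, 1010)]
turn [-0.    0.    0.03] shift [-0.0042 -0.0105  0.1223]
```

>>> {"method": "carry_out", "body": {
  "deltas": [
    [[0, 0, 0], [-0.004, -0.0105, 0.0], 0.07],
    [[0, 0, 0], [-0.004, -0.0105, 0.03], 0.07],
    [[0, 0, 0], [-0.004, -0.0105, 0.06], 0.07],
    [[0, 0, 0], [-0.004, -0.0105, 0.09], 0.07],
    [[0, 0, 0], [-0.004, -0.0105, 0.115], 0.07],
    [[0, 0, 0], [-0.004, -0.0105, 0.13], 0.07],
    [[0, 0, 0], [-0.004, -0.0105, 0.14], 0.07],
    [[0, 0, 0], [-0.004, -0.0105, 0.147], 0.07],
    [[0, 0, 0], [-0.004, -0.0105, 0.147], 0.07],
    [[0, 0, 0], [-0.004, -0.0105, 0.147], 0.07],
    [[0, 0, 0], [-0.004, -0.0105, 0.147], 0.02],
    [[0, 0, 0], [-0.004, -0.0105, 0.147], 0.02],
    [[0, 0, 0], [-0.004, -0.0105, 0.147], 0.02],
    [[0, 0, 0], [-0.004, -0.0105, 0.147], 0.02],
    [[0, 0, 0], [-0.004, -0.0105, 0.147], 0.02],
    [[0, 0, 0], [-0.004, -0.0105, 0.147], 0.02],
    [[0, 0, 0], [-0.004, -0.0105, 0.147], 0.02],
    [[0, 0, 0], [-0.004, -0.0105, 0.147], 0.02]
  ],
  "squeeze": 50
}}

```text
clock: 12.98
tcp_pos: [419.9, -318.2, 76.3]
eef_rot: [0.945, 0.326, 0.001, 0.0]
force: [-0.4, 1.8, 6.4]
grip_width: 26.5
finger_force: 48.9
```

>>> {"method": "carry_out", "body": {
  "deltas": [
    [[0, 0, 0], [0, 0, -0.01], 0.02],
    [[0, 0, 0], [0, 0, -0.03], 0.02],
    [[0, 0, 0], [0, 0, -0.06], 0.02],
    [[0, 0, 0], [0, 0, -0.09], 0.02],
    [[0, 0, 0], [0, 0, -0.12], 0.02],
    [[0, 0, 0], [0, 0, -0.15], 0.02],
    [[0, 0, 0], [0, 0, -0.17], 0.02],
    [[0, 0, 0], [0, 0, -0.18], 0.02],
    [[0, 0, 0], [0, 0, -0.18], 0.02],
    [[0, 0, 0], [0, 0, -0.18], 0.02]
  ]
}}

```text
clock: 13.82
tcp_pos: [419.3, -317.8, 254.9]
eef_rot: [0.945, 0.326, -0.0, -0.0]
force: [-0.5, -0.5, -2.3]
grip_width: 26.7
finger_force: 49.6
```

```bash
python3 - <<'E'
from h import *
done([0,0,0],[-.004,-.0105,.147]);done([0,0,0],[0,0,-.18]); print(load()[0],r.sense()["tcp_pos"],r.sense()["force"])
p,W=cloud("side"); cv2.imwrite("pics/side3.png",p[...,::-1])
cv2.imwrite("pics/s3.png",cv2.resize(p[20:220,200:400],(600,600),interpolation=cv2.INTER_CUBIC)[...,::-1])
for m in nets.silhouettes("side","cover")[:1]: print(m["box"],np.nanpercentile(W[m["mask"]],[3,50,97],axis=0).round())
plan([591.3,-28,280],38)
E
```

```text
[ 419.46296956 -317.88165825  255.304     ] [ 419.26474928 -317.81263827  254.85806865] [-0.5112426  -0.47001441 -2.32018183]
[282.7, 47.9, 328.6, 101.7] [[ 361. -350.  185.]
 [ 424. -270.  235.]
 [ 478. -250.  263.]]
turn [-0.    0.    0.03] shift [ 0.3139 -0.1225 -0.0247]
```

View pics/s3.png

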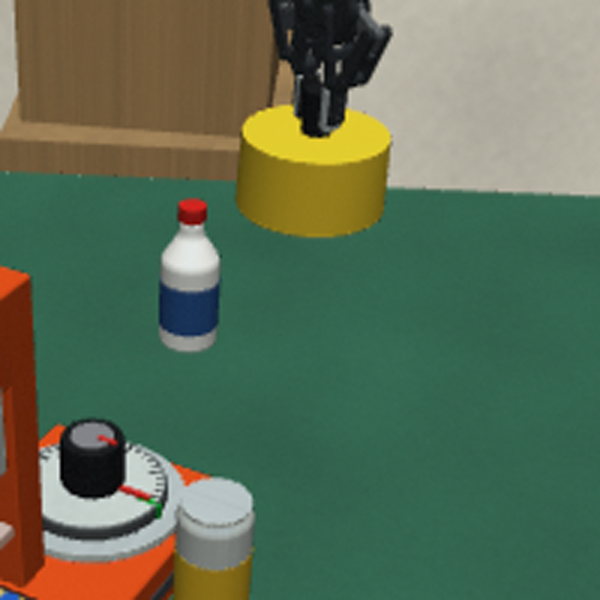

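>>> {"method": "carry_out", "body": {
  "deltas": [
    [[0, 0, 0], [0.015, -0.006, 0], 0.02],
    [[0, 0, 0], [0.045, -0.018, 0], 0.02],
    [[0, 0, 0], [0.075, -0.03, 0], 0.02],
    [[0, 0, 0], [0.105, -0.042, 0], 0.02],
    [[0, 0, 0], [0.135, -0.054, 0], 0.02],
    [[0, 0, 0], [0.165, -0.066, 0], 0.02],
    [[0, 0, 0], [0.195, -0.078, 0], 0.02],
    [[0, 0, 0], [0.225, -0.09, 0], 0.02],
    [[0, 0, 0], [0.255, -0.102, 0], 0.02],
    [[0, 0, 0], [0.28, -0.111, 0], 0.02],
    [[0, 0, 0], [0.295, -0.117, 0], 0.02],
    [[0, 0, 0], [0.305, -0.119, 0], 0.02],
    [[0, 0, 0], [0.305, -0.119, 0], 0.02],
    [[0, 0, 0], [0.305, -0.119, 0], 0.02],
    [[0, 0, 0], [0.305, -0.119, 0], 0.02]
  ]
}}

```text
clock: 15.17
tcp_pos: [585.5, -37.2, 254.6]
eef_rot: [0.946, 0.325, -0.001, -0.0]
force: [-0.1, -0.5, -1.8]
grip_width: 26.9
finger_force: 49.6
```

```bash
cat > cov.py <<'E'
from h import *
from scipy.optimize import least_squares
# fit cover: top-edge points seen as yellow at known top plane, by cylinder radius residual on cloud
def cover(name,c0,zr):
    p,W=cloud(name); hsv=cv2.cvtColor(p,cv2.COLOR_RGB2HSV).astype(int)
    y=(hsv[...,0]>22)&(hsv[...,0]<36)&(hsv[...,1]>130)
    m=y&(np.hypot(W[...,0]-c0[0],W[...,1]-c0[1])<90)&(W[...,2]>zr-15)
    m=cv2.morphologyEx(m.astype(np.uint8),cv2.MORPH_OPEN,np.ones((3,3)))>0
    q=W[m]; zt=np.median(q[q[:,2]>zr+55,2]); top=q[abs(q[:,2]-zt)<4]; wall=q[(q[:,2]<zt-10)&(q[:,2]>zt-60)]
    f=lambda c:np.hypot(wall[:,0]-c[0],wall[:,1]-c[1])-68
    s=least_squares(f,c0,loss="soft_l1") if len(wall)>30 else None
    A=np.c_[top[:,:2],np.ones(len(top))]; n=np.linalg.lstsq(A,top[:,2],rcond=None)[0][:2]
    # silhouette edge of top: contour back-projected on plane zt
    c=optics.calibration(name);M=R.from_quat(c["orientation"]).as_matrix();o=np.array(c["xyz"])
    print(name,"ztop",zt.round(1),"tilt",n.round(3),"wall",len(wall),None if s is None else s.x.round(1),None if s is None else np.sqrt(2*s.cost/len(wall)).round(1))
    cs=max(cv2.findContours(m.astype(np.uint8),cv2.RETR_EXTERNAL,cv2.CHAIN_APPROX_NONE)[0],key=cv2.contourArea)[:,0].astype(float)
    def proj(P): X=(P-o)@M; return np.stack([X[:,0]/X[:,2]*c["fx"]+c["cx"],X[:,1]/X[:,2]*c["fy"]+c["cy"]],-1)
    th=np.radians(np.arange(0,360,3))
    def hull(v):
        P=np.concatenate([np.stack([v[0]+68*np.cos(th),v[1]+68*np.sin(th),0*th+z],-1) for z in(v[2],v[2]-68)])
        return cv2.convexHull(proj(P).astype(np.float32))
    hullc=cv2.convexHull(cs.astype(np.float32))[:,0]
    g=lambda v:[cv2.pointPolygonTest(hull(v),(float(a),float(b)),True)-.4 for a,b in hullc]
    s=least_squares(g,[c0[0],c0[1],zt],loss="soft_l1",f_scale=.5,diff_step=1e-3); print("  silhouette fit",s.x.round(1),"rms px",np.sqrt(np.mean(s.fun**2)).round(2))
    return p
E
python3 - <<'E'
from cov import *
done([0,0,0],[.305,-.119,0]);print(load()[0],r.sense()["tcp_pos"])
p=cover("top",load()[0][:2],180); q=cover("side",load()[0][:2],180)
cv2.imwrite("pics/h4.png",np.hstack([cv2.resize(p[100:240,190:330],(400,400)),cv2.resize(q[50:250,140:340],(400,400))])[...,::-1])
E
```

```text
[586.41187277 -36.25413168 255.304     ] [585.46358987 -37.23132922 254.58260038]
top ztop 246.8 tilt [-0.021 -0.031] wall 15 None None
  silhouette fit [  817.7   -21.6 -1617.9] rms px 3.2
side ztop 247.5 tilt [-0.001 -0.005] wall 1051 [585.6 -39. ] 1.0
  silhouette fit [586.1 -47.  241.3] rms px 0.45
```

View pics/h4.png

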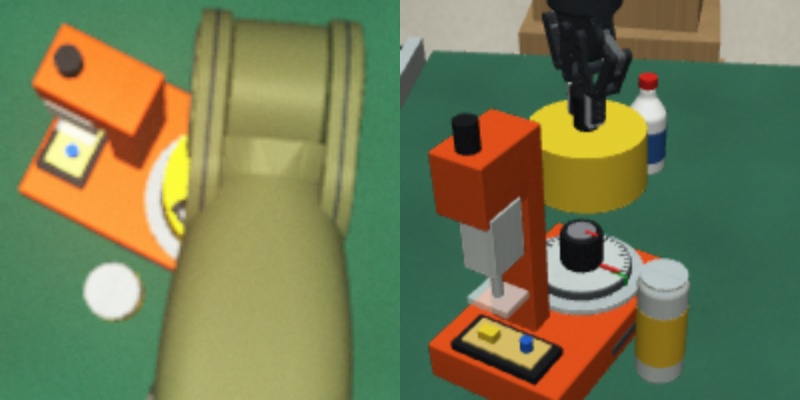

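```bash
python3 - <<'E'
from cov import *
def wf(W,c0,rad,a,b):
    q=W[(abs(np.hypot(W[...,0]-c0[0],W[...,1]-c0[1])-rad)<6)&(W[...,2]>a)&(W[...,2]<b)]
    s=least_squares(lambda c:np.hypot(q[:,0]-c[0],q[:,1]-c[1])-rad,c0,loss="soft_l1"); return len(q),s.x.round(1),np.sqrt(2*s.cost/len(q)).round(2)
W0=np.load("side.npy")
print("knob",wf(W0,(591,-28),25,80,110),"drum",wf(W0,(591,-28),60,60,68),"seat",wf(W0,(591,-28),76,51.5,57))
print("knobtop",W0[(np.hypot(W0[...,0]-591,W0[...,1]+28)<30)&(W0[...,2]>112)].mean(0).round(1))
print("cover on bench",wf(W0,(419,-318),68,10,60))
q=W0[(abs(W0[...,2]-70.5)<2)&(np.hypot(W0[...,0]-591,W0[...,1]+28)<66)];print("face",cv2.minEnclosingCircle(q[:,:2].astype(np.float32)))
for _ in range(2): cover("side",(586,-37),180)
E
```

```text
knob (222, array([591.6, -26.6]), np.float64(1.02)) drum (118, array([590.9, -27.4]), np.float64(1.14)) seat (108, array([590.9, -27.3]), np.float64(1.51))
knobtop [591.2 -22.8 116.4]
cover on bench (676, array([ 418.3, -318.7]), np.float64(1.28))
face ((589.5944213867188, -25.82303810119629), 61.64047622680664)
side ztop 247.7 tilt [-0.001 -0.005] wall 1053 [585.9 -39.1] 1.0
  silhouette fit [586.3 -48.1 240.9] rms px 0.49
side ztop 248.0 tilt [-0.    -0.007] wall 1043 [586.  -38.9] 1.0
  silhouette fit [586.6 -47.5 241.4] rms px 0.47
```

```bash
python3 - <<'E'
from cov import *
plan([591.8,-25.8,255.3-45],38)
E
```

```text
turn [-0.    0.    0.03] shift [ 0.0107 -0.0049  0.045 ]
```

>>> {"method": "carry_out", "body": {
  "deltas": [
    [[0, 0, 0], [0.005, -0.0025, 0], 0.02],
    [[0, 0, 0], [0.0105, -0.005, 0], 0.02],
    [[0, 0, 0], [0.0105, -0.005, 0.01], 0.02],
    [[0, 0, 0], [0.0105, -0.005, 0.02], 0.02],
    [[0, 0, 0], [0.0105, -0.005, 0.03], 0.02],
    [[0, 0, 0], [0.0105, -0.005, 0.04], 0.02],
    [[0, 0, 0], [0.0105, -0.005, 0.045], 0.02],
    [[0, 0, 0], [0.0105, -0.005, 0.045], 0.02],
    [[0, 0, 0], [0.0105, -0.005, 0.045], 0.02],
    [[0, 0, 0], [0.0105, -0.005, 0.045], 0.02],
    [[0, 0, 0], [0.0105, -0.005, 0.045], 0.02],
    [[0, 0, 0], [0.0105, -0.005, 0.045], 0.02]
  ]
}}

```text
clock: 16.37
tcp_pos: [592.1, -25.9, 211.0]
eef_rot: [0.945, 0.326, 0.001, 0.0]
force: [0.4, -0.2, -3.0]
grip_width: 26.5
finger_force: 49.6
```

```bash
python3 - <<'E'
from cov import *
done([0,0,0],[.0105,-.005,.045]);print(load()[0])
for _ in range(3): print(r.sense()["tcp_pos"]);p=cover("side",(591,-27),134)
cv2.imwrite("pics/h5.png",cv2.resize(p[110:210,190:290],(600,600),interpolation=cv2.INTER_CUBIC)[...,::-1])
E
```

```text
[591.60284991 -25.84722262 210.304     ]
[592.08216282 -25.8992545  210.9880813 ]
side ztop 203.5 tilt [ 0.003 -0.005] wall 907 [592.5 -27.5] 1.0
  silhouette fit [592.6 -38.3 194.9] rms px 2.41
[591.99067143 -25.89439272 210.87738323]
side ztop 203.5 tilt [ 0.001 -0.005] wall 914 [592.4 -27.4] 1.0
  silhouette fit [592.6 -37.4 195.4] rms px 2.36
[591.90615096 -25.89838597 210.78113776]
side ztop 203.3 tilt [ 0.002 -0.005] wall 903 [592.3 -27.5] 1.0
  silhouette fit [592.6 -37.6 195.3] rms px 2.41
```

View pics/h5.png

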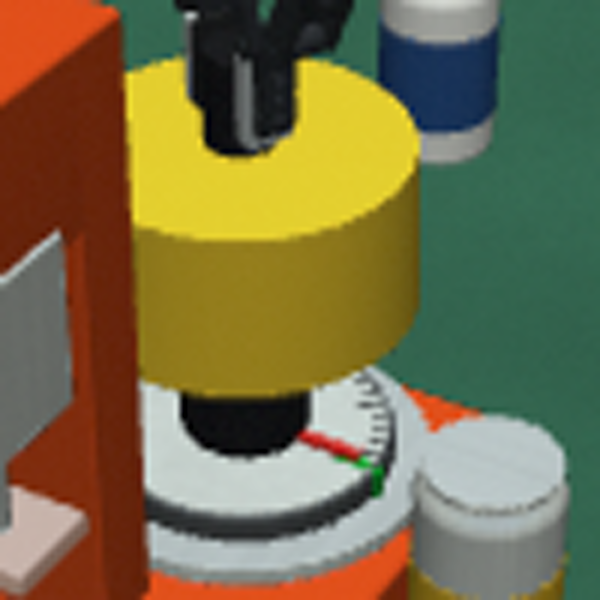

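>>> {"method": "carry_out", "body": {
  "deltas": [
    [[0, 0, 0], [-0.0005, -0.0004, 0.007], 0.02],
    [[0, 0, 0], [-0.0005, -0.0004, 0.015], 0.02],
    [[0, 0, 0], [-0.0005, -0.0004, 0.023], 0.02],
    [[0, 0, 0], [-0.0005, -0.0004, 0.031], 0.02],
    [[0, 0, 0], [-0.0005, -0.0004, 0.039], 0.02],
    [[0, 0, 0], [-0.0005, -0.0004, 0.047], 0.02],
    [[0, 0, 0], [-0.0005, -0.0004, 0.054], 0.02],
    [[0, 0, 0], [-0.0005, -0.0004, 0.058], 0.02],
    [[0, 0, 0], [-0.0005, -0.0004, 0.06], 0.02],
    [[0, 0, 0], [-0.0005, -0.0004, 0.06], 0.02],
    [[0, 0, 0], [-0.0005, -0.0004, 0.06], 0.02],
    [[0, 0, 0], [-0.0005, -0.0004, 0.06], 0.02],
    [[0, 0, 0], [-0.0005, -0.0004, 0.06], 0.02],
    [[0, 0, 0], [-0.0005, -0.0004, 0.06], 0.02],
    [[0, 0, 0], [-0.0005, -0.0004, 0.06], 0.02]
  ]
}}

```text
clock: 17.77
tcp_pos: [591.2, -25.9, 150.6]
eef_rot: [0.945, 0.326, 0.0, 0.0]
force: [1.1, -0.6, -1.7]
grip_width: 27.0
finger_force: 49.6
```

```bash
python3 - <<'E'
from cov import *
done([0,0,0],[-.0005,-.0004,.06]);print(load()[0])
for _ in range(2): s=r.sense();print(s["tcp_pos"],s["force"],s["torque"]);p=cover("side",(591,-27),74)
W=np.load("side.npy")
cv2.imwrite("pics/h6.png",cv2.resize(p[125:225,190:290],(600,600),interpolation=cv2.INTER_CUBIC)[...,::-1])
E
```

```text
[590.96257659 -25.84014615 150.304     ]
[591.15802805 -25.85045359 150.62828674] [ 1.10084446 -0.61690814 -1.6663971 ] [-0.04339603 -0.00272644 -0.02168067]
side ztop 143.2 tilt [ 0.002 -0.006] wall 809 [591.4 -27.5] 1.0
  silhouette fit [591.4 -39.1 132.5] rms px 2.7
[591.1109266  -25.85801156 150.54179691] [ 0.61056245  0.49050294 -2.5309027 ] [ 0.02180996  0.02495476 -0.02515618]
side ztop 143.1 tilt [ 0.001 -0.005] wall 819 [591.5 -27.5] 1.0
  silhouette fit [591.7 -35.4 135.4] rms px 1.75
```

View pics/h6.png

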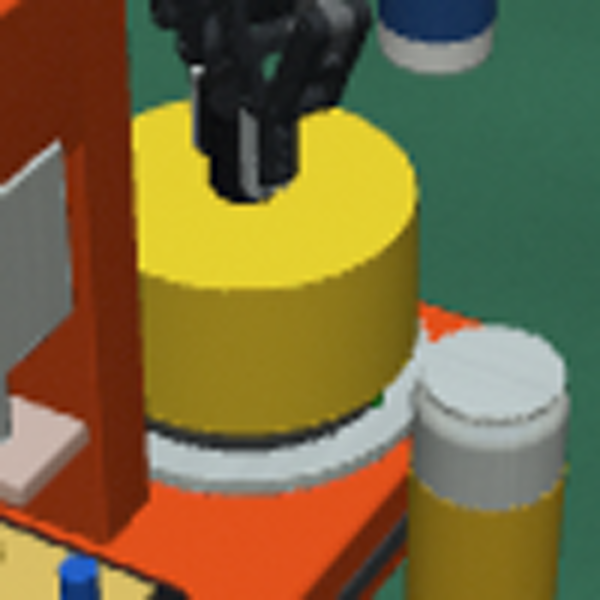

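>>> {"method": "carry_out", "body": {
  "deltas": [
    [[0, 0, 0], [0, 0, 0.0015], 0.02],
    [[0, 0, 0], [0, 0, 0.003], 0.02],
    [[0, 0, 0], [0, 0, 0.0045], 0.02],
    [[0, 0, 0], [0, 0, 0.006], 0.02],
    [[0, 0, 0], [0, 0, 0.0075], 0.02],
    [[0, 0, 0], [0, 0, 0.009], 0.02],
    [[0, 0, 0], [0, 0, 0.0105], 0.02],
    [[0, 0, 0], [0, 0, 0.0105], 0.02],
    [[0, 0, 0], [0, 0, 0.0105], 0.02]
  ]
}}

```text
clock: 18.62
tcp_pos: [590.8, -25.8, 139.7]
eef_rot: [0.945, 0.326, -0.0, -0.0]
force: [-1.0, -0.6, -2.1]
grip_width: 26.5
finger_force: 49.6
```

>>> {"method": "carry_out", "body": {
  "deltas": [
    [[0, 0, 0], [0, 0, 0.001], 0.02],
    [[0, 0, 0], [0, 0, 0.002], 0.02],
    [[0, 0, 0], [0, 0, 0.003], 0.02],
    [[0, 0, 0], [0, 0, 0.004], 0.02],
    [[0, 0, 0], [0, 0, 0.005], 0.02],
    [[0, 0, 0], [0, 0, 0.0055], 0.02],
    [[0, 0, 0], [0, 0, 0.0055], 0.02],
    [[0, 0, 0], [0, 0, 0.0055], 0.02]
  ]
}}

```text
clock: 19.28
tcp_pos: [590.9, -25.8, 134.4]
eef_rot: [0.945, 0.326, -0.0, -0.0]
force: [-1.1, -0.7, -0.4]
grip_width: 26.6
finger_force: 50.0
```

```bash
python3 - <<'E'
from cov import *
done([0,0,0],[0,0,.016]);print(load()[0])
s=r.sense();print(s["tcp_pos"],s["force"],s["torque"]);cover("side",(591,-27),60)
E
```

```text
[590.96257659 -25.84014615 134.304     ]
[590.88390264 -25.84806037 134.41669243] [-1.12218952 -0.69901115 -0.38544763] [-0.0158393   0.10968178 -0.03313208]
side ztop 127.0 tilt [ 0.001 -0.003] wall 786 [591.  -27.4] 1.0
  silhouette fit [591.7 -39.6 116.2] rms px 1.1
```

>>> {"method": "carry_out", "body": {
  "deltas": [
    [[0, 0, 0], [0, 0, 0.0004], 0.02],
    [[0, 0, 0], [0, 0, 0.0008], 0.02],
    [[0, 0, 0], [0, 0, 0.001], 0.02],
    [[0, 0, 0], [0, 0, 0.001], 0.02],
    [[0, 0, 0], [0, 0, 0.001], 0.02]
  ]
}}

```text
clock: 19.75
tcp_pos: [590.9, -25.8, 134.4]
eef_rot: [0.945, 0.326, 0.0, 0.0]
force: [-2.5, 0.7, 4.7]
grip_width: 26.7
finger_force: 50.3
```

>>> {"method": "carry_out", "body": {
  "deltas": [
    [[0, 0, 0], [0, 0, 0.0005], 0.035],
    [[0, 0, 0], [0, 0, 0.0], 0.05],
    [[0, 0, 0], [0, 0, 0.0], 0.06],
    [[0, 0, 0], [0, 0, 0.0], 0.07],
    [[0, 0, 0], [0, 0, 0.0], 0.07],
    [[0, 0, 0], [0, 0, -0.01], 0.07],
    [[0, 0, 0], [0, 0, -0.03], 0.07],
    [[0, 0, 0], [0, 0, -0.06], 0.07],
    [[0, 0, 0], [0, 0, -0.09], 0.07],
    [[0, 0, 0], [0, 0, -0.12], 0.07],
    [[0, 0, 0], [-0.03, 0.015, -0.13], 0.07],
    [[0, 0, 0], [-0.06, 0.03, -0.13], 0.07],
    [[0, 0, 0], [-0.1, 0.045, -0.13], 0.07],
    [[0, 0, 0], [-0.14, 0.06, -0.13], 0.07],
    [[0, 0, 0], [-0.18, 0.075, -0.13], 0.07],
    [[0, 0, 0], [-0.21, 0.085, -0.13], 0.07],
    [[0, 0, 0], [-0.21, 0.085, -0.13], 0.07],
    [[0, 0, 0], [-0.21, 0.085, -0.13], 0.07]
  ]
}}

```text
clock: 21.25
tcp_pos: [477.1, -223.6, 264.2]
eef_rot: [0.946, 0.324, 0.0, 0.0]
force: [1.6, 0.3, 1.3]
grip_width: 70.3
finger_force: 0.0
```

```bash
python3 - <<'E'
from cov import *
s=r.sense();print(s["tcp_pos"],s["force"])
p=cover("side",(591,-27),58);q=cover("top",(591,-27),58)
cv2.imwrite("pics/f.png",np.hstack([cv2.resize(p[90:270,140:320],(400,400)),cv2.resize(q[100:240,190:330],(400,400))])[...,::-1])
E
```

```text
[ 477.07708529 -223.63311958  264.23352663] [1.5766256  0.27036042 1.25097725]
side ztop 127.1 tilt [ 0.001 -0.004] wall 779 [591.3 -27.5] 1.0
  silhouette fit [591.8 -37.4 118.1] rms px 1.15
top ztop 126.7 tilt [0.002 0.001] wall 28 None None
  silhouette fit [594.  -27.4 106.8] rms px 0.33
```

View pics/f.png

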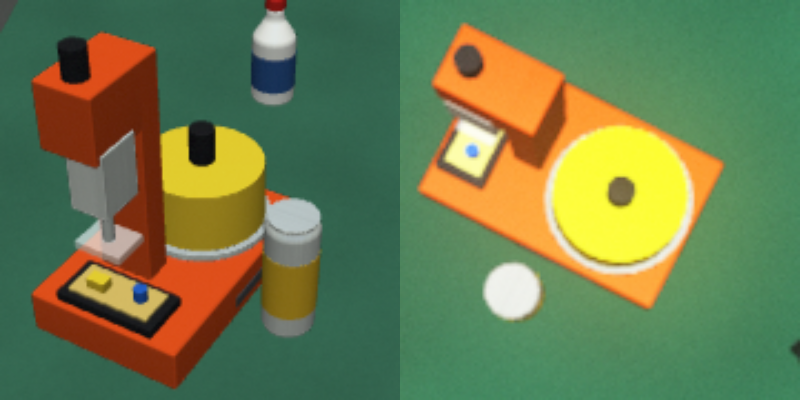

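The picture shows the cover level on the seat, centred on the disc (right half, around (620, 195)). The arm is clear and the bystanders have not moved.

```bash
python3 -c "
from rig import r
print(r.hand_in())"
```

```text
the job is handed in; nothing more can be done
None
```

The job is handed in, with no verdict returned: the pointer measured about 0.5° from zero before covering, and the cover then measured level and centred on its seat within about 1 mm, with the arm clear.

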